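# Check the dispenser's disinfectant with the pen tester, rinse it and park it to drain

## Task

Do the daily disinfectant check: lift the pen tester off its charging dock and dip the end of its stem into the steel cup under the dispenser, at least half-way down, for a full second. Then rinse it by dipping the stem at least half-way down into the white beaker, and park the wet tester in the slanted sleeve of the draining stand, pushed past the spring plunger until its collar sits on the sleeve's mouth, and let go. Leave cup and beaker standing where they are, do not bump the dispenser and do not push the other things about.

Things in the scene. Friction and masses are not known exactly. Their poses are not given: they have to be found in the camera images.
- tester_center (a point): Centre of the pen tester, a straight round pen 180 mm long, 90 g; z along it, stem to handle. From the lower end: 0-95 mm steel stem, 14 mm diameter; 95-103 mm grey collar, 32 mm diameter; 103-180 mm white round handle, 24 mm diameter, to be gripped (its middle is 52 mm from this point along +z). It starts upright in the dock, collar on the dock's top; lift it 95 mm straight up to free it.
- tester_tip (a point): Lower end of the tester's stem, on its axis, 90 mm below tester_center; z along the tester towards the handle. The end is hemispherical and black. 70 mm above it the stem has a groove, 10 mm in diameter and 6 mm long, with sloped sides.
- tester_collar (a point): Underside of the tester's collar on the axis, 95 mm above the lower end; z along the tester towards the handle.
- dock: Charging dock, fixed: white round pillar of 52 mm diameter, 105 mm high, on a grey foot of 90 mm diameter, with an 18 mm bore (17.5 mm clear) from the top in which the tester's stem stands. Origin: centre of the underside, z up. It stands on the left or on the right of the cart.
- cup: Squat steel cup, loose, 120 g: 73 mm wide, 48 mm high, 2.5 mm wall, 4 mm floor, open at the top (inner diameter about 66 mm at the rim, 60 mm at the floor). Origin: centre of its underside, z up. It stands under the dispenser's head (dispenser frame x about -35, y 0 mm), 30 mm above the work surface on the dispenser's base.
- cup_rim (a point): Centre of the cup's mouth, at the height of the rim, 48 mm above its underside.
- dispenser: Fixed, white and grey, a C open to its front (-x). Origin: on the work surface, z up. In mm: base x -85..55, y +-60, 30 high; column x 15..55; overhanging head x -65..55, y +-58, z 175..297 (cap to 313), nozzle of 16 diameter down to z 160 at x -35, y 0, above the cup. A vertical dip is blocked: slant the tester about 30 degrees, handle leaning out to the front, stem end towards the column.
- beaker: White plastic rinse beaker, loose, 160 g: 75 mm outside diameter (78 at the rim), 96 mm high, 3 mm wall, 5 mm floor, open at the top with a clear mouth of 69 mm. Origin: centre of its underside, z up. It stands at the front, on the left or right of the middle.
- beaker_rim (a point): Centre of the beaker's mouth at the height of the rim, 96 mm above its underside.
- stand: Draining stand, fixed: grey base 116 x 90 x 10 mm (x from -50 to +66 mm) with a low steel drip pan, a post 134 mm high at x = +50 mm, and on an arm the slanted sleeve (see holder). Origin on the work surface, z up; -x is its front, to which the sleeve's mouth leans. It stands on the other side of the cart from the dock.
- holder: Sleeve of the draining stand, fixed: aluminium, 40 mm diameter, 50 mm long, through bore 16.5 mm (16 mm clear), 2 mm chamfer at the mouth. Origin: centre of its lower end; z runs along the bore to the mouth and leans 30 degrees from vertical to the stand's front. A sprung plunger with a black knob sticks out 43 mm to its +y side, 25 mm below the mouth.
- holder_mouth (a point): Centre of the sleeve's mouth, 50 mm above the lower end along the bore (135 mm above the work surface); z along the bore, out of the mouth. A parked tester has the underside of its collar on this point and the groove of its stem at the plunger.
- plunger (a joint): Spring plunger in the sleeve's side: 0 = at rest, its ball nose (radius 4 mm) 3.2 mm from the bore's axis; grows outward to 0.006 m. Spring 2.4 N at 0, plus 600 N/m. The stem's round end pushes it aside (some 3 to 6 N along the bore, more with friction); fully home it drops into the groove. The tester does not pass it by its own weight.
- squeeze_bottle: Bystander, loose: white squeeze bottle with nozzle, 53 mm diameter, 160 mm high, standing close in front of the dock (axis about 75 mm from the dock's): keep the fingers from it. Origin: centre of the underside.
- lancet_carton: Bystander, loose: small carton 31 x 47 x 72 mm, in front of the draining stand. Origin: centre of the underside.
- timer: Bystander, loose: wind-up kitchen-type timer 66 x 66 x 48 mm, at the front across the middle from the beaker. Origin: centre of the underside.
- gel_pot: Bystander, loose: small closed round pot, 43 mm diameter, 60 mm high, at the front in the middle. Origin: centre of the underside.
Not all that is in view belongs to the job. Leave any yellow look-alike of the cup alone.

How it is judged:
By the outcome, as a careful person would: the job done as asked, in the order asked, and still so for the second after the job is handed in, with the robot touching nothing.
It also fails if it takes over 64 s, if anything falls off the work surface, if the arm or the gripper's body presses on something with over 40 N, if the wrist force passes 120 N, or if a joint passes its speed limit or range.

## Robot

A 7-joint arm with a two-finger parallel gripper is mounted at the origin on a cart in front of the work surface, level with it; the furniture and walls round the work are solid. World frame = base frame: x ahead of the robot, y to its left, z up, the work surface at z = 0. Lengths are in m, angles in rad, forces in N, time in s.
With the tool pointing down it reaches from about 0.425 to 0.925 m from the base axis. Payload 6.8 kg.
Tool frame: the origin (TCP) lies on the centre line of the jaws, within the pads' length; the fingertips stand 25 mm ahead of it and the grasp point (between the pads) lies 6 mm ahead of it; z points along the fingers, y is the line along which they close (so a half turn about z gives the same grasp; the last joint's range is limited). The gripper opens to 85 mm and grips with 20 to 120 N. Pads are 22 mm wide; open, the fingers measure 114 mm over their backs; the gripper's body (76 mm by 85 mm) begins 54 mm behind the grasp point. The pads swing forward as they close: fully open they stand 13 mm farther back than shut.
Start: joints at [1.095, 0.477, 0.022, 1.555, -0.011, 1.109, -0.083], TCP at [0.243, -0.63, 0.256] pointing down, gripper open.
Joint ranges: [-2.96, 2.96], [-0.34, 2.1], [-1.41, 1.46], [0.24, 2.44], [-1.37, 4.51], [0.17, 1.92], [-2.96, 2.96]. Speed limits (rad/s): [2.39, 2.39, 3.14, 3.14, 3.14, 3.14, 3.14].

## Interface

Orientations are given as a rotation vector (axis times angle).
In Python, from bench import telemetry, grab_frame, job gives the robot as it stands.
- The arm moves only by the tool apply_moves, never from a script. Its argument "rows" is a list of rows, each a list of 2 entries, a list of its own where there are three numbers: the shift along the tool's x, y, z each as a share of 250 mm, from -1 to 1, then the turn, a rotation vector about the tool's x, y, z each as a share of pi rad, from -1 to 1. A call has 1 to 10 rows; each row is the pose to reach, as a shift and turn from the pose commanded when the call began, along the tool's axes at that moment, turning the shorter way round; what a row does not reach only later rows make up. A row lasts 1/8 s, in which the tool goes at most 62.5 mm and 10.7 degrees, less where a joint would pass 70% of its speed; a pose out of reach is approached as far as the arm can. A call with a number of a shift or a turn outside -1 to 1 is refused whole. A call with a gripper value outside its range is refused whole. "jaw" is the gripper's target within -1 to 1 (fully open at 1, half-way at 0, shut at -1), set as the call begins (left out, the last holds). The fingers move at their own pace and stop on an object; "newtons" is the grip in N (left out, the last holds). Time passes only in rows, so rows that repeat a pose let the fingers close. It gives the time, the measured TCP pose, the force, the opening and the grip force at its end, in the units of the state.
- telemetry.get_obs(): the state, without advancing time (a new reading comes with each control period).
- grab_frame(name): name is "side" or "top"; returns a dict with "frame" (384x512x3 uint8, red, green, blue), "vertical_fov" (degrees; the focal length in pixels is half the picture's height over the tangent of half this angle, whatever the lens; pixels are square), "cx", "cy" (the principal point, pixels), "k1" (the pictures are not rectified: a ray, as slopes to the right and down, at radius r is drawn at 1 + k1 r^2 times it, then the intrinsics apply), "origin" and "attitude" of the camera in the world. Camera axes: x right, y up, looking along -z (the intrinsics and any distortion apply to the point x, -y, -z); pixel columns grow to the right and rows downward; lengths in m; the calibration is good to about 2 mm. A picture is of the moment at which its call begins. There is no depth.
- job.hand_in(): hands the job in; it is judged then, once.
The state is a dict: "clock": time; "joints": joint angles; "qvel": joint speeds; "tau": joint torques, N m; "tcp_pos": TCP position; "orientation": TCP orientation; "contact_force": force on the tool from outside, world axes, zero at the start; "moment": the same for the moment, N m; "grip_width": finger opening in m; "gripper_force": force on a finger pad.
Only numpy, scipy, OpenCV 4.12 (cv2) and the standard library are available. Lean on these libraries where they do the work, as an engineer would, in place of code of your own. Each camera call takes 0.05 s, during which the arm holds its last target. There are 200 camera calls.

## Working session

There is one attempt and no reset: what is moved stays moved. The work goes in short steps, Python scripts to look and compute and a tool call to move; the robot and the scene stay as the last step left them, time stands still between calls to the robot, and variables do not carry over. Pictures are saved under pics/ and viewed, at most 10 in all, crops included, and the job is handed in when it is done.

Besides the shell and the picture viewer there is one more tool, called by a JSON object that holds its "name" and its "arguments", one argument or row to a line. apply_moves: Moves the arm, as the interface text tells. Its arguments: {"type":"object","properties":{"rows":{"type":"array"},"jaw":{"type":"number"},"newtons":{"type":"number"}},"required":["rows"]}

```bash
ls; mkdir -p pics; python3 - <<'E'
from bench import telemetry, grab_frame, job
import cv2
for n in("side","top"):
    f=grab_frame(n); cv2.imwrite(f"pics/{n}0.png",cv2.resize(f["frame"][:,:,::-1],(800,600),interpolation=cv2.INTER_CUBIC))
    print(n,{k:v for k,v in f.items() if k!="frame"})
print(telemetry.get_obs())
E
```

```text
pics
side {'vertical_fov': 53.265785008021005, 'cx': 256.61210879107335, 'cy': 185.50287808958026, 'k1': -0.03780146553223983, 'origin': array([0.20410948, 0.74019913, 0.71244251]), 'attitude': array([ 0.24915231, -1.23276873, -2.49165056])}
top {'vertical_fov': 42.807586550719975, 'cx': 257.4110383906279, 'cy': 195.8627425036873, 'k1': -0.16978976590741512, 'origin': array([ 0.23220794, -0.01207225,  1.53431217]), 'attitude': array([ 0.13269861, -0.13611147, -1.54993356])}
{'clock': 0.1, 'joints': array([ 1.09487628,  0.47771223,  0.02234784,  1.55636453, -0.01149014,
        1.10931483, -0.08309791]), 'qvel': array([ 0.00106633, -0.00135535, -0.0005559 , -0.00160641, -0.00081862,
       -0.00197116,  0.00065228]), 'tau': array([ 4.79819340e-03, -5.97756207e+01,  1.61397357e+00, -2.81953776e+01,
        1.28747046e-02,  5.02496972e-03, -2.81607748e-05]), 'tcp_pos': array([ 0.24252269, -0.62938653,  0.25542146]), 'orientation': array([-3.08702125e+00, -5.74257537e-01,  6.83165058e-04]), 'contact_force': array([-0.47912488,  0.08084647,  0.56540432]), 'moment': array([ 0.00286386, -0.01072179,  0.01739981]), 'gripper_force': 0.0, 'grip_width': 0.0855670046143042}
```

View pics/side0.png

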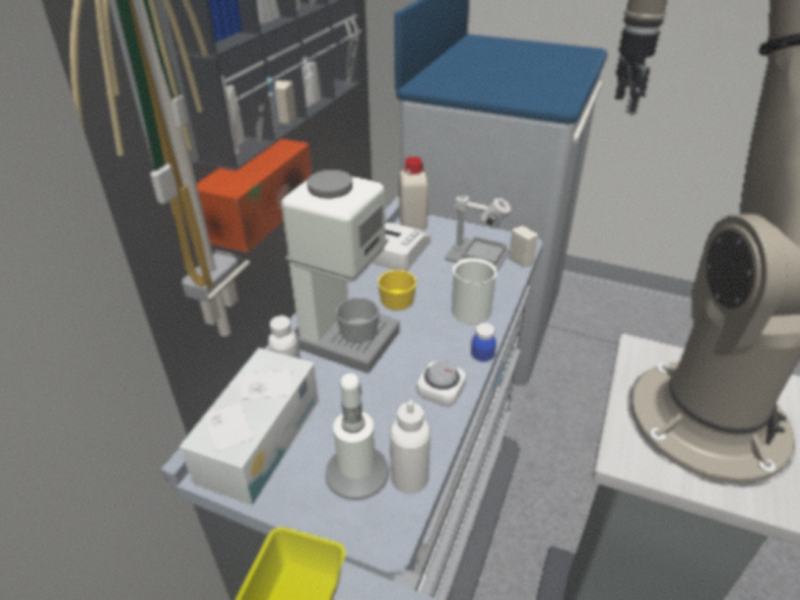

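View pics/top0.png

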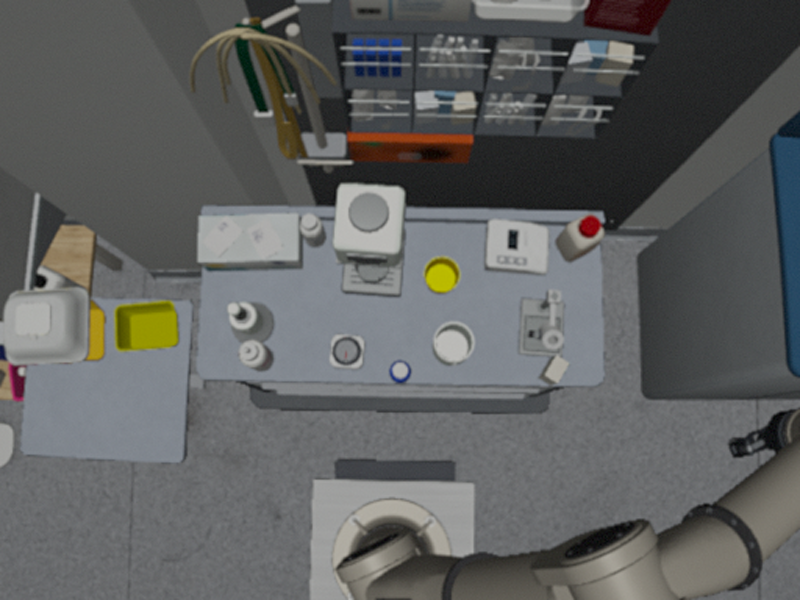

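The side view shows the tester in the dock at about (352,430), with the bottle at (410,450), cup at (358,320), beaker at (474,290) and stand at (480,230). In the top view the dock is at about (247,322), bottle (253,354), cup (373,268), beaker (453,342) and stand (543,325). So the dock is on the left and the stand on the right. Next I'll make magnified crops to measure from.

```bash
cat > h.py <<'E'
import numpy as np, cv2
from scipy.spatial.transform import Rotation as R
from scipy.optimize import least_squares
from bench import telemetry, grab_frame
def cam(n):
    f=grab_frame(n); f["f"]=192/np.tan(np.radians(f["vertical_fov"]/2)); f["R"]=R.from_rotvec(f["attitude"]).as_matrix(); return f
def proj(c,P):
    p=(np.atleast_2d(P)-c["origin"])@c["R"]; u=p[:,0]/-p[:,2]; v=-p[:,1]/-p[:,2]
    s=1+c["k1"]*(u*u+v*v); return np.c_[c["cx"]+c["f"]*u*s, c["cy"]+c["f"]*v*s]
def onplane(c,px,z):
    d=(np.array(px)-[c["cx"],c["cy"]])/c["f"]; s=d.copy()
    for _ in range(20): s=d/(1+c["k1"]*(s@s))
    r=c["R"]@np.array([s[0],-s[1],-1]); t=(z-c["origin"][2])/r[2]; return c["origin"]+t*r
E
python3 - <<'E'
from h import *
C={n:cam(n) for n in("side","top")}
import pickle; pickle.dump(C,open("c0.pkl","wb"))
T=[("side",200,228),("side",196,165),("side",275,117),("top",130,185),("top",212,120),("top",325,180)]
im=np.zeros((600,798,3),np.uint8)
for i,(n,x,y) in enumerate(T):
    w=C[n]["frame"][y:y+90,x:x+80,::-1]
    w=cv2.resize(w,(266,300),interpolation=cv2.INTER_CUBIC); im[(i//3)*300:(i//3)*300+300,(i%3)*266:(i%3)*266+266]=w
cv2.imwrite("pics/m.png",im)
for nm,p,q,z in [("tester top",(349,376),(234,308),.19),("bottle base",(410,486),(254,356),.0),("cuprim",(358,308),(373,262),.078),("beaker rim",(475,272),(453,342),.096),("mouth",(502,208),(553,341),.135),("timer",(442,375),(346,350),.048),("gel",(485,330),(400,370),.06),("carton",(525,240),(555,368),.072)]:
    print(nm,onplane(C["side"],np.array(p)/1.5625,z).round(3),onplane(C["top"],np.array(q)/1.5625,z).round(3))
E
```

```text
tester top [0.46  0.291 0.19 ] [0.456 0.289 0.19 ]
bottle base [0.382 0.285 0.   ] [0.39  0.285 0.   ]
cuprim [0.572 0.046 0.078] [0.571 0.045 0.078]
beaker rim [ 0.414 -0.104  0.096] [ 0.414 -0.111  0.096]
mouth [ 0.415 -0.276  0.135] [ 0.414 -0.294  0.135]
timer [0.398 0.112 0.048] [0.401 0.095 0.048]
gel [ 0.363 -0.001  0.06 ] [ 0.362 -0.011  0.06 ]
carton [ 0.362 -0.279  0.072] [ 0.369 -0.31   0.072]
```

View pics/m.png

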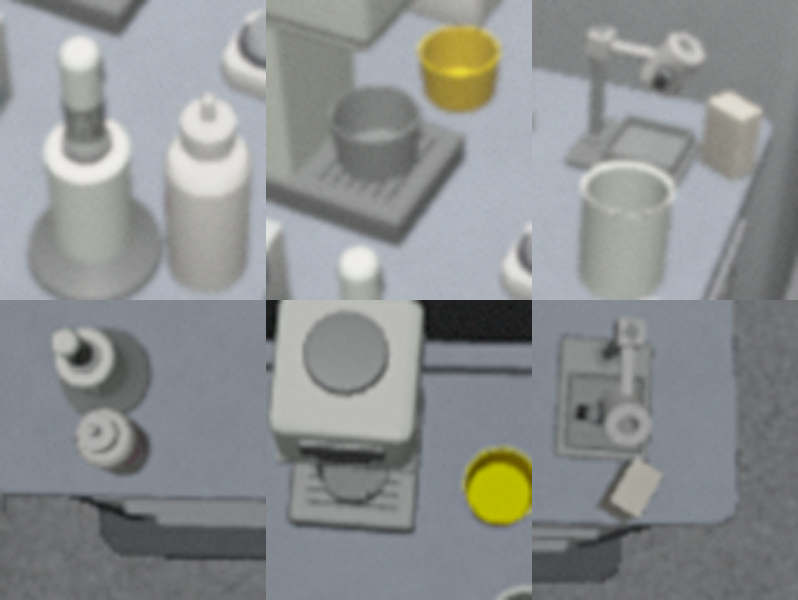

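Side crops: dock pillar top ring about (87,152), cup rim about (377,115), sleeve mouth about (685,45). Top crops: pillar ring about (85,359), sleeve mouth about (628,424), stand base corners (562,338) and (558,452). The plunger knob is on the left. I'll compute poses and check them with an overlay.

```bash
cat > ov.py <<'E'
from h import *
import pickle,sys
C=pickle.load(open("c0.pkl","rb"))
def ring(c,r,ax=(0,0,1)):
    ax=np.array(ax)/np.linalg.norm(ax); a=np.cross(ax,[0,1,0]) ; a/=np.linalg.norm(a); b=np.cross(ax,a); t=np.linspace(0,2*np.pi,60)
    return np.array(c)+r*np.outer(np.cos(t),a)+r*np.outer(np.sin(t),b)
def tile(n,x,y,curves,w=80,h=90,W=266,H=300):
    s=W/w; im=cv2.resize(C[n]["frame"][y:y+h,x:x+w,::-1],(W,H),interpolation=cv2.INTER_CUBIC)
    for P,col in curves:
        p=((proj(C[n],P)-[x,y]+.5)*[W/w,H/h]-.5)
        cv2.polylines(im,[np.round(p*8).astype(np.int32)],False,col,1,cv2.LINE_AA,3)
    return im
def Z(a): return np.array([[np.cos(a),-np.sin(a),0],[np.sin(a),np.cos(a),0],[0,0,1]])
E
python3 - <<'E'
from ov import *
def px(n,x0,y0,ox,oy,p): return [x0+(p[0]-ox+.5)/3.325-.5,y0+(p[1]-oy+.5)/3.333-.5]
S=lambda o,x0,y0,p:px("side",x0,y0,o,0,p)
g=lambda n,p,z:onplane(C[n],p,z).round(4)[:2]
print("dock",g("side",px("s",200,228,0,0,(87,152)),.105),g("top",px("t",130,185,0,300,(85,359)),.105))
print("ttop",g("side",px("s",200,228,0,0,(80,52)),.180),g("top",px("t",130,185,0,300,(65,344)),.190))
print("cup",g("side",px("s",196,165,266,0,(377,115)),.078))
print("disp",g("side",px("s",196,165,266,0,(463,150)),.03),g("side",px("s",196,165,266,0,(397,232)),.03),g("top",px("t",212,120,266,300,(290,521)),.03),g("top",px("t",212,120,266,300,(413,529)),.03))
print("mouth",g("side",px("s",275,117,532,0,(686,45)),.135),g("top",px("t",325,180,532,300,(628,424)),.135))
print("standc",[g("top",px("t",325,180,532,300,q),.01) for q in((563,338),(559,451),(641,459))])
print("post",g("side",px("s",275,117,532,0,(601,38)),.134),g("top",px("t",325,180,532,300,(632,331)),.134))
print(R.from_rotvec(telemetry.get_obs()["orientation"]).as_matrix().round(3))
E
```

```text
dock [0.4566 0.2979] [0.4551 0.2905]
ttop [0.4614 0.2882] [0.4543 0.2903]
cup [0.5687 0.0538]
disp [0.5117 0.0157] [0.5214 0.1219] [0.5223 0.108 ] [ 0.5166 -0.008 ]
mouth [ 0.4202 -0.2933] [ 0.4176 -0.2928]
standc [array([ 0.516 , -0.2563]), array([ 0.4076, -0.2515]), array([ 0.401 , -0.3299])]
post [ 0.4975 -0.2777] [ 0.5003 -0.2979]
[[ 0.933  0.36  -0.001]
 [ 0.36  -0.933  0.001]
 [-0.    -0.001 -1.   ]]
```

```bash
cat > o1.py <<'E'
from ov import *
import sys
def draw(fn,dock,cup,disp,dy,mouth,sy,beak):
    r,g,b,y=(0,0,255),(0,255,0),(255,0,0),(0,255,255)
    V=[(ring([*dock,.105],.026),r),(ring([*dock,.113],.016),g),(ring([*dock,.18],.012),r),(ring([*dock,.0],.045),b)]
    K=[(ring([*cup,.078],.0365),r),(ring([*cup,.031],.031),g)]
    D=Z(dy); o=np.array([*disp,0])
    K+=[(o+np.array([(-.085,-.06,.03),(-.085,.06,.03),(.055,.06,.03),(.055,-.06,.03),(-.085,-.06,.03)])@D.T,b),
        (o+np.array([(-.065,-.058,.175),(-.065,.058,.175),(-.065,.058,.297),(-.065,-.058,.297),(-.065,-.058,.175)])@D.T,y)]
    a=Z(sy)@np.array([-.5,0,np.cos(np.pi/6)]); m=np.array([*mouth,.135])
    M=[(ring(m,.02,a),r),(ring(m-.05*a,.02,a),g),(ring(m,.008,a),r),(np.array([m-.025*a,m-.025*a+Z(sy)@[0,.043,0]]),y)]
    B=[(ring([*beak,.096],.039),r),(ring([*beak,0],.0375),g)]
    im=np.vstack([np.hstack([tile("side",200,228,V),tile("side",196,165,K),tile("side",275,117,M+B)]),
                  np.hstack([tile("top",130,185,V),tile("top",212,120,K),tile("top",290,170,M+B)])])
    cv2.imwrite(fn,im)
E
python3 -c "
from o1 import *
draw('pics/o1.png',(.457,.292),(.569,.048),(.604,.048),-.05,(.418,-.292),-.06,(.414,-.108))"
```

```text
(no output)
```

View pics/o1.png

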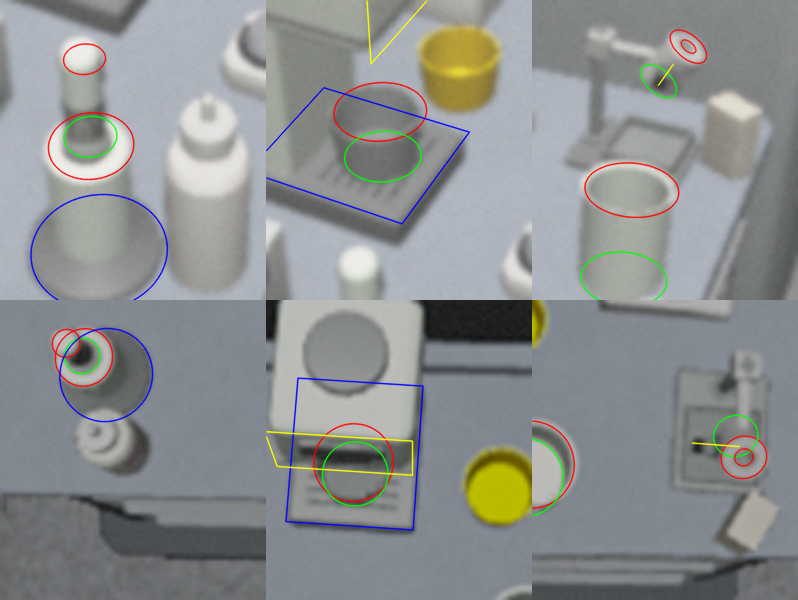

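The overlay agrees to within about 2 mm in the top view; the side view is shifted roughly 1 px. Before gripping, I'll test reachability of the stand pose in free space.

```bash
cat > mv.py <<'E'
from h import *
import json,os
# tool orientation: yaw about world z, then tilt th: tool z=(sin th,0,-cos th), fingers along y
def ori(th,yaw=0,roll=0): return R.from_euler('z',yaw,degrees=True)*R.from_euler('y',-th,degrees=True)*R.from_euler('x',roll,degrees=True)*R.from_matrix(np.diag([1.,-1,-1]))
def cur():
    if os.path.exists("cmd.json"): d=json.load(open("cmd.json")); return np.array(d[0]),R.from_rotvec(d[1])
    o=telemetry.get_obs(); return np.array(o["tcp_pos"]),R.from_rotvec(o["orientation"])
def row(p,Q,save=False,nd=3):
    p0,Q0=cur(); s=(Q0.inv().apply(np.array(p)-p0)/.25).round(nd); t=((Q0.inv()*Q).as_rotvec()/np.pi).round(nd)
    print(json.dumps([(s+0).tolist(),(t+0).tolist()]))
    if save: json.dump([(p0+Q0.apply(s*.25)).tolist(),(Q0*R.from_rotvec(t*np.pi)).as_rotvec().tolist()],open("cmd.json","w"))
def stat():
    o=telemetry.get_obs(); p0,Q0=cur()
    print(o["clock"],"j",o["joints"].round(3),"p",o["tcp_pos"].round(4),"dp",(o["tcp_pos"]-p0).round(4),"dang",np.degrees((Q0.inv()*R.from_rotvec(o["orientation"])).magnitude()).round(2),"F",o["contact_force"].round(2),o["grip_width"])
E
python3 -c "
from mv import *
row([.375,-.45,.34],ori(15,-3),False)
row([.389,-.29,.29],ori(30,-3),True)"
```

```text
[[0.752, -0.48, -0.337], [-0.018, 0.082, 0.133]]
[[1.035, -1.057, -0.136], [-0.035, 0.164, 0.131]]
```

```bash
rm cmd.json; python3 -c "
from mv import *
row([.375,-.42,.34],ori(15,-3),True)
row([.389,-.29,.29],ori(30,-3),False)"
```

```text
[[0.796, -0.592, -0.337], [-0.018, 0.082, 0.133]]
[[-0.024, -0.522, 0.201], [0.0, 0.084, 0.0]]
```

{"name": "apply_moves", "arguments": {
  "rows": [
    [[0.796,-0.592,-0.337],[-0.018,0.082,0.133]],
    [[0.796,-0.592,-0.337],[-0.018,0.082,0.133]],
    [[0.796,-0.592,-0.337],[-0.018,0.082,0.133]],
    [[0.796,-0.592,-0.337],[-0.018,0.082,0.133]],
    [[0.796,-0.592,-0.337],[-0.018,0.082,0.133]],
    [[0.796,-0.592,-0.337],[-0.018,0.082,0.133]],
    [[0.796,-0.592,-0.337],[-0.018,0.082,0.133]]
  ]
}}

```text
clock: 1.08
tcp_pos: [0.3739, -0.4216, 0.3397]
orientation: [3.106, -0.085, 0.407]
contact_force: [-0.8, -1.0, 0.7]
grip_width: 0.0854
gripper_force: 0.0
```

{"name": "apply_moves", "arguments": {
  "rows": [
    [[-0.024,-0.522,0.201],[0,0.084,0]],
    [[-0.024,-0.522,0.201],[0,0.084,0]],
    [[-0.024,-0.522,0.201],[0,0.084,0]],
    [[-0.024,-0.522,0.201],[0,0.084,0]]
  ]
}}

```text
clock: 1.58
tcp_pos: [0.389, -0.2911, 0.2901]
orientation: [3.018, -0.08, 0.811]
contact_force: [-0.3, -0.8, 0.5]
grip_width: 0.0853
gripper_force: 0.0
```

```bash
python3 -c "
from mv import *
row([.389,-.29,.29],ori(30,-3),True)
stat()
row([.389,-.29,.187],ori(30,-3),False)"
```

```text
[[-0.024, -0.522, 0.201], [0.0, 0.084, 0.0]]
1.575 j [ 0.877 -0.024 -0.171  2.222 -0.583  0.591 -0.487] p [ 0.389  -0.2911  0.2901] dp [-0.0001 -0.0011  0.0002] dang 0.08 F [-0.3  -0.8   0.49] 0.08528126246482787
[[-0.207, 0.0, 0.356], [0.0, 0.0, 0.0]]
```

{"name": "apply_moves", "arguments": {
  "rows": [
    [[-0.207,0,0.356],[0,0,0]],
    [[-0.207,0,0.356],[0,0,0]],
    [[-0.207,0,0.356],[0,0,0]],
    [[-0.207,0,0.356],[0,0,0]]
  ]
}}

```text
clock: 2.08
tcp_pos: [0.3905, -0.2927, 0.1891]
orientation: [3.015, -0.08, 0.815]
contact_force: [0.9, -0.0, -0.2]
grip_width: 0.0856
gripper_force: 0.0
```

```bash
python3 -c "
from mv import *
row([.389,-.29,.187],ori(30,-3),True)
stat()
row([.42,-.2,.32],ori(15,0),True)
row([.45,.02,.32],ori(0,0),True)
row([.456,.2,.32],ori(0,0),True)
row([.456,.2905,.30],ori(0,0),True)"
```

```text
[[-0.207, 0.0, 0.356], [0.0, 0.0, 0.0]]
2.075 j [ 0.901  0.151 -0.212  2.329 -0.89   0.355 -0.129] p [ 0.3905 -0.2927  0.1891] dp [ 0.0015 -0.0026  0.0022] dang 0.24 F [ 0.88 -0.01 -0.23] 0.08563566033018258
[[0.358, -0.366, -0.408], [0.007, -0.084, -0.015]]
[[0.115, -0.88, 0.032], [-0.001, -0.083, 0.0]]
[[0.023, -0.72, -0.001], [0.0, 0.0, 0.0]]
[[-0.001, -0.362, 0.08], [0.0, 0.0, 0.0]]
```

{"name": "apply_moves", "arguments": {
  "rows": [
    [[0.358,-0.366,-0.408],[0.007,-0.084,-0.015]],
    [[0.358,-0.366,-0.408],[0.007,-0.084,-0.015]],
    [[0.358,-0.366,-0.408],[0.007,-0.084,-0.015]],
    [[0.358,-0.366,-0.408],[0.007,-0.084,-0.015]],
    [[0.358,-0.366,-0.408],[0.007,-0.084,-0.015]]
  ]
}}

```text
clock: 2.7
tcp_pos: [0.4241, -0.2001, 0.3279]
orientation: [3.106, 0.004, 0.427]
contact_force: [0.6, 0.2, -0.0]
grip_width: 0.0856
gripper_force: 0.0
```

{"name": "apply_moves", "arguments": {
  "rows": [
    [[0.115,-0.88,0.032],[-0.001,-0.083,0]],
    [[0.115,-0.88,0.032],[-0.001,-0.083,0]],
    [[0.115,-0.88,0.032],[-0.001,-0.083,0]],
    [[0.115,-0.88,0.032],[-0.001,-0.083,0]],
    [[0.115,-0.88,0.032],[-0.001,-0.083,0]]
  ]
}}

```text
clock: 3.32
tcp_pos: [0.4509, 0.0214, 0.3213]
orientation: [3.139, 0.003, 0.006]
contact_force: [-0.0, -0.3, 0.6]
grip_width: 0.0856
gripper_force: 0.0
```

{"name": "apply_moves", "arguments": {
  "rows": [
    [[0.023,-0.72,-0.001],[0,0,0]],
    [[0.023,-0.72,-0.001],[0,0,0]],
    [[0.023,-0.72,-0.001],[0,0,0]],
    [[0.023,-0.72,-0.001],[0,0,0]],
    [[0.023,-0.72,-0.001],[0,0,0]]
  ]
}}

```text
clock: 3.95
tcp_pos: [0.457, 0.1974, 0.3202]
orientation: [3.138, -0.007, 0.003]
contact_force: [0.4, -0.4, 0.5]
grip_width: 0.0847
gripper_force: 0.0
```

{"name": "apply_moves", "arguments": {
  "rows": [
    [[-0.001,-0.362,0.08],[0,0,0]],
    [[-0.001,-0.362,0.08],[0,0,0]],
    [[-0.001,-0.362,0.08],[0,0,0]],
    [[-0.001,-0.362,0.08],[0,0,0]]
  ]
}}

```text
clock: 4.45
tcp_pos: [0.4572, 0.2875, 0.2998]
orientation: [3.138, -0.008, 0.003]
contact_force: [0.3, -1.4, 0.0]
grip_width: 0.0854
gripper_force: 0.0
```

```bash
python3 -c "
from ov import *
from mv import stat,row,ori
stat()
import ov
ov.C={n:cam(n) for n in('side','top')}
c=[(ring([.456,.2905,.105],.026),(0,0,255)),(np.array([[.456,.2905,.275],[.456,.2905,.19]]),(0,255,0))]
im=np.hstack([ov.tile('side',170,170,c,130,150,398,459),ov.tile('top',100,150,c,130,150,398,459)])
cv2.imwrite('pics/d1.png',im)
row([.456,.2905,.168],ori(0,0),False)"
```

```text
4.45 j [-0.199  0.266 -0.573  1.796  0.163  1.128 -2.403] p [0.4572 0.2875 0.2998] dp [ 0.0013 -0.0029 -0.0002] dang 0.27 F [ 0.26 -1.45  0.01] 0.08540659664185771
[[0.0, -0.001, 0.528], [0.0, 0.0, 0.0]]
```

View pics/d1.png

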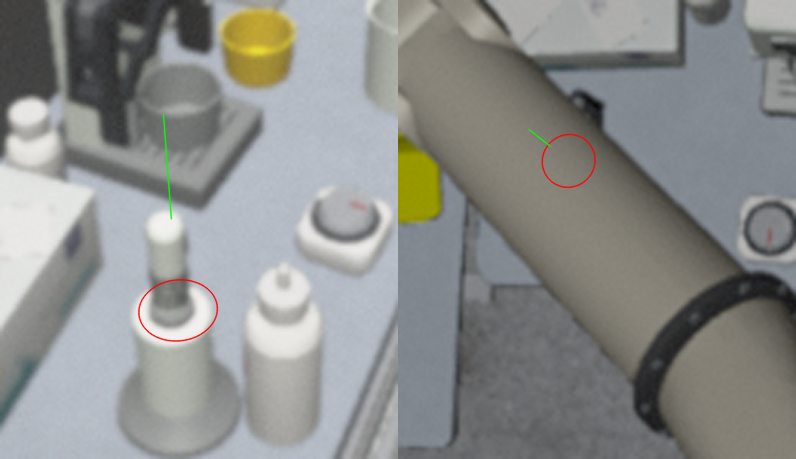

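The side view shows the open fingers straddling above the tester, with tips at about (115,140) and (195,50) and their midpoint over the handle, allowing for the known side-camera offset. The arm blocks the top view. Descending now.

{"name": "apply_moves", "arguments": {
  "rows": [
    [[0,-0.001,0.2],[0,0,0]],
    [[0,-0.001,0.4],[0,0,0]],
    [[0,-0.001,0.5],[0,0,0]],
    [[0,-0.001,0.548],[0,0,0]],
    [[0,-0.001,0.548],[0,0,0]],
    [[0,-0.001,0.548],[0,0,0]],
    [[0,-0.001,0.548],[0,0,0]]
  ]
}}

```text
clock: 5.42
tcp_pos: [0.4568, 0.2904, 0.1639]
orientation: [3.14, -0.002, 0.005]
contact_force: [-0.0, 0.6, -0.1]
grip_width: 0.0857
gripper_force: 0.0
```

```bash
python3 -c "
from mv import *
row([.456,.2905,.163],ori(0,0),True)
stat()"
```

```text
[[0.0, -0.001, 0.548], [0.0, 0.0, 0.0]]
5.425 j [-0.253  0.422 -0.535  1.935  0.284  0.858 -2.509] p [0.4568 0.2904 0.1639] dp [ 0.0008 -0.      0.0009] dang 0.14 F [-0.02  0.6  -0.06] 0.08574350513362876
```

{"name": "apply_moves", "arguments": {
  "rows": [
    [[0,0,0],[0,0,0]],
    [[0,0,0],[0,0,0]],
    [[0,0,0],[0,0,0]],
    [[0,0,0],[0,0,0]],
    [[0,0,0],[0,0,0]],
    [[0,0,0],[0,0,0]]
  ],
  "jaw": -1,
  "newtons": 20
}}

```text
clock: 6.18
tcp_pos: [0.4562, 0.2904, 0.1628]
orientation: [3.14, -0.002, 0.002]
contact_force: [-0.0, 1.9, -0.5]
grip_width: 0.0236
gripper_force: 23.9
```

{"name": "apply_moves", "arguments": {
  "rows": [
    [[0,0,0],[0,0,0]],
    [[0,0,0],[0,0,0]],
    [[0,0,0],[0,0,0]],
    [[0,0,0],[0,0,0]]
  ]
}}

```text
clock: 6.68
tcp_pos: [0.4562, 0.2903, 0.1628]
orientation: [3.14, -0.002, 0.002]
contact_force: [-0.3, 2.4, -0.3]
grip_width: 0.023
gripper_force: 23.9
```

{"name": "apply_moves", "arguments": {
  "rows": [
    [[0,0,0],[0,0,0]],
    [[0,0,0],[0,0,0]],
    [[0,0,-0.05],[0,0,0]],
    [[0,0,-0.1],[0,0,0]],
    [[0,0,-0.16],[0,0,0]],
    [[0,0,-0.22],[0,0,0]],
    [[0,0,-0.28],[0,0,0]],
    [[0,0,-0.34],[0,0,0]],
    [[0,0,-0.4],[0,0,0]],
    [[0,0,-0.48],[0,0,0]]
  ],
  "newtons": 90
}}

```text
clock: 7.92
tcp_pos: [0.4559, 0.2892, 0.2834]
orientation: [3.137, -0.003, -0.0]
contact_force: [0.8, 0.6, -1.1]
grip_width: 0.0222
gripper_force: 88.9
```

```bash
python3 -c "
from mv import *
row([.456,.2905,.283],ori(0,0),True)
stat()
row([.43,.14,.30],ori(0,0),True)
row([.41,.06,.30],ori(30,-3),True)
# cup: tip target
cup=np.array([.569,.049]); dy=np.radians(-3); d=np.array([np.cos(dy),np.sin(dy)])
th=np.radians(31); tip=np.array([*(cup+.012*d),.046]); a=np.array([-np.sin(th)*d[0],-np.sin(th)*d[1],np.cos(th)])
L=.095+.052+.006
for k in (.09,.045,0):
  print((tip+a*(L+k)).round(4)); row(tip+a*(L+k),ori(31,-3),True)
"
```

```text
[[0.0, 0.0, -0.48], [0.0, 0.0, 0.0]]
7.925 j [-0.203  0.283 -0.576  1.815  0.175  1.097 -2.415] p [0.4559 0.2892 0.2834] dp [-0.     -0.0014  0.0004] dang 0.19 F [ 0.81  0.62 -1.11] 0.022232317131639773
[[-0.103, 0.603, -0.067], [0.0, 0.0, 0.0]]
[[-0.08, 0.32, 0.0], [-0.004, 0.166, 0.016]]
[0.456  0.0549 0.2543]
[[0.069, 0.01, 0.251], [0.0, 0.006, 0.0]]
[0.4791 0.0537 0.2157]
[[0.0, 0.0, 0.18], [0.0, 0.0, 0.0]]
[0.5023 0.0525 0.1771]
[[0.0, 0.0, 0.18], [0.0, 0.0, 0.0]]
```

{"name": "apply_moves", "arguments": {
  "rows": [
    [[-0.05,0.3,-0.067],[0,0,0]],
    [[-0.103,0.603,-0.067],[0,0,0]],
    [[-0.103,0.603,-0.067],[0,0,0]],
    [[-0.103,0.603,-0.067],[0,0,0]],
    [[-0.103,0.603,-0.067],[0,0,0]]
  ]
}}

```text
clock: 8.55
tcp_pos: [0.4302, 0.1401, 0.3003]
orientation: [3.139, -0.002, 0.002]
contact_force: [-0.2, 0.7, -1.5]
grip_width: 0.0221
gripper_force: 89.0
```

{"name": "apply_moves", "arguments": {
  "rows": [
    [[-0.08,0.32,0],[-0.004,0.166,0.016]],
    [[-0.08,0.32,0],[-0.004,0.166,0.016]],
    [[-0.08,0.32,0],[-0.004,0.166,0.016]],
    [[-0.08,0.32,0],[-0.004,0.166,0.016]],
    [[-0.08,0.32,0],[-0.004,0.166,0.016]]
  ]
}}

```text
clock: 9.18
tcp_pos: [0.4109, 0.0608, 0.3008]
orientation: [3.021, -0.076, 0.806]
contact_force: [0.6, 0.5, -0.6]
grip_width: 0.0222
gripper_force: 88.9
```

{"name": "apply_moves", "arguments": {
  "rows": [
    [[0.035,0.005,0.12],[0,0.006,0]],
    [[0.069,0.01,0.251],[0,0.006,0]],
    [[0.069,0.01,0.251],[0,0.006,0]],
    [[0.069,0.01,0.251],[0,0.006,0]],
    [[0.069,0.01,0.251],[0,0.006,0]]
  ]
}}

```text
clock: 9.8
tcp_pos: [0.4564, 0.055, 0.2552]
orientation: [3.011, -0.078, 0.838]
contact_force: [0.1, -1.1, -1.9]
grip_width: 0.0222
gripper_force: 88.9
```

```bash
python3 -c "
from mv import *
import ov
from ov import *
o=telemetry.get_obs(); Q=R.from_rotvec(o['orientation']); p=o['tcp_pos']; print(o['clock'],p.round(4),o['joints'].round(3),o['contact_force'].round(2))
ov.C={n:cam(n) for n in('side','top')}
L=.1528; a=Q.apply([0,0,1]); tip=p+L*a
g=(0,255,0);r=(0,0,255)
c=[(np.array([p+.1*a,tip]),g),(ring(tip-.095*a,.016,a),g),(ring([.569,.049,.078],.0365),r)]
im=np.hstack([ov.tile('side',190,120,c,100,150,398,597),ov.tile('top',200,110,c,80,120,398,597)])
cv2.imwrite('pics/k1.png',im); print(tip)"
```

```text
9.8 [0.4564 0.055  0.2552] [ 0.308 -0.069 -0.668  2.356  0.481  0.379 -2.4  ] [ 0.11 -1.06 -1.91]
[0.53518361 0.05069955 0.12436788]
```

View pics/k1.png

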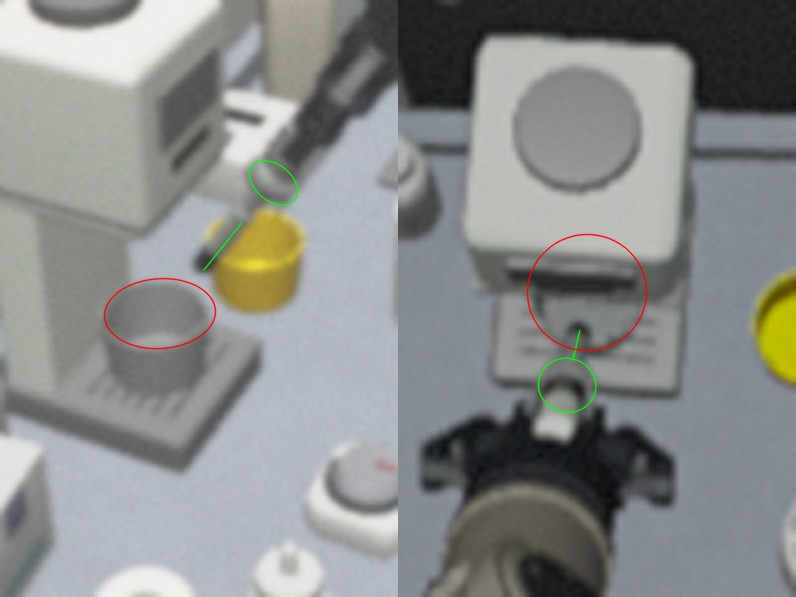

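In the top view the black tip at (577,330) matches the prediction and lines up with the cup. The side view agrees to within about 2 px. Dipping along the tester axis.

{"name": "apply_moves", "arguments": {
  "rows": [
    [[0,0,0.06],[0,0,0]],
    [[0,0,0.12],[0,0,0]],
    [[0,0,0.18],[0,0,0]],
    [[0,0,0.24],[0,0,0]],
    [[0,0,0.3],[0,0,0]],
    [[0,0,0.36],[0,0,0]],
    [[0,0,0.36],[0,0,0]],
    [[0,0,0.36],[0,0,0]],
    [[0,0,0.36],[0,0,0]],
    [[0,0,0.36],[0,0,0]]
  ]
}}

```text
clock: 11.15
tcp_pos: [0.5026, 0.0531, 0.1778]
orientation: [3.012, -0.076, 0.838]
contact_force: [-0.1, -0.3, -0.6]
grip_width: 0.0222
gripper_force: 88.9
```

```bash
python3 -c "
from mv import *
import ov
from ov import *
stat()
o=telemetry.get_obs(); Q=R.from_rotvec(o['orientation']); p=o['tcp_pos']
ov.C={n:cam(n) for n in('side','top')}
L=.1528; a=Q.apply([0,0,1]); tip=p+L*a
c=[(ring([.569,.049,.078],.0365),(0,0,255))]
im=np.hstack([ov.tile('side',190,120,c,100,150,398,597),ov.tile('top',200,110,c,80,120,398,597)])
cv2.imwrite('pics/k2.png',im); print(tip)"
```

```text
11.15 j [-0.598  0.137  0.267  2.406  1.04   0.191 -2.953] p [0.5026 0.0531 0.1778] dp [0.0003 0.0005 0.0007] dang 0.14 F [-0.12 -0.28 -0.62] 0.02224285423516841
[0.58136907 0.04891667 0.04693703]
```

View pics/k2.png

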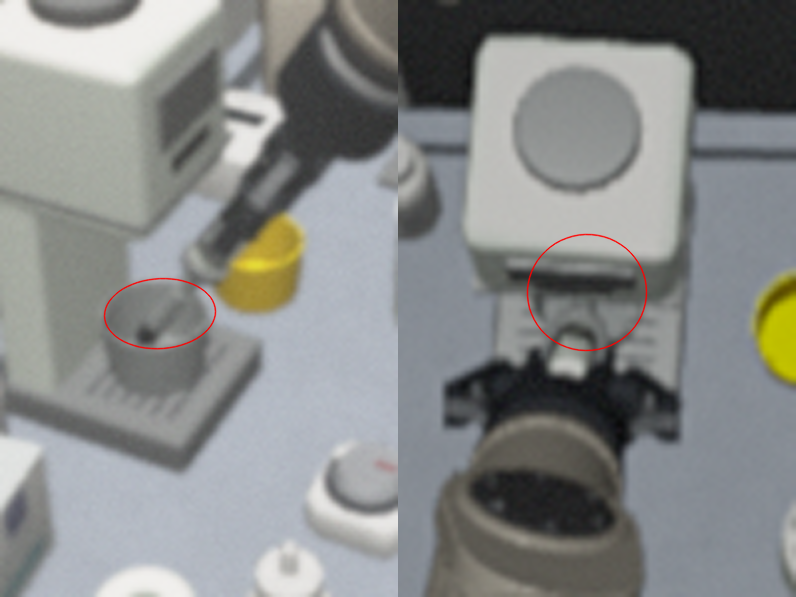

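The cup hasn't moved and the black tip is inside it at (148,332), at about z 0.047, which is deeper than half-way. I'll hold here, then withdraw along the axis.

{"name": "apply_moves", "arguments": {
  "rows": [
    [[0,0,0],[0,0,0]],
    [[0,0,0],[0,0,0]],
    [[0,0,0],[0,0,0]],
    [[0,0,0],[0,0,0]],
    [[0,0,0],[0,0,0]],
    [[0,0,0],[0,0,0]],
    [[0,0,0],[0,0,0]],
    [[0,0,0],[0,0,0]],
    [[0,0,0],[0,0,0]]
  ]
}}

```text
clock: 12.38
tcp_pos: [0.5024, 0.0521, 0.1771]
orientation: [3.011, -0.078, 0.836]
contact_force: [0.1, 0.4, -1.1]
grip_width: 0.0221
gripper_force: 88.9
```

{"name": "apply_moves", "arguments": {
  "rows": [
    [[0,0,-0.06],[0,0,0]],
    [[0,0,-0.12],[0,0,0]],
    [[0,0,-0.18],[0,0,0]],
    [[0,0,-0.24],[0,0,0]],
    [[0,0,-0.3],[0,0,0]],
    [[0,0,-0.36],[0,0,0]],
    [[0,0,-0.4],[0,0,0]],
    [[0,0,-0.4],[0,0,0]]
  ]
}}

```text
clock: 13.38
tcp_pos: [0.4511, 0.0551, 0.2634]
orientation: [3.012, -0.078, 0.838]
contact_force: [-0.2, 0.2, -1.0]
grip_width: 0.0222
gripper_force: 88.9
```

```bash
python3 -c "
from mv import *
p,Q=cur(); row(p-.1*Q.apply([0,0,1]),Q,True)
stat()
row([.415,.02,.30],ori(15,0),True)
row([.43,-.105,.30],ori(0,0),True)
row([.424,-.108,.192],ori(0,0),False)"
```

```text
[[0.0, 0.0, -0.4], [0.0, 0.0, 0.0]]
13.375 j [-0.589 -0.139  0.156  2.4    0.62   0.465 -2.554] p [0.4511 0.0551 0.2634] dp [ 0.0003 -0.0001  0.0006] dang 0.1 F [-0.17  0.21 -1.01] 0.02218820193813792
[[-0.04, 0.148, -0.197], [0.007, -0.089, -0.015]]
[[0.059, 0.5, 0.015], [0.0, -0.083, 0.0]]
[[-0.025, 0.013, 0.432], [0.0, 0.0, 0.0]]
```

{"name": "apply_moves", "arguments": {
  "rows": [
    [[-0.04,0.148,-0.197],[0.007,-0.089,-0.015]],
    [[-0.04,0.148,-0.197],[0.007,-0.089,-0.015]],
    [[-0.04,0.148,-0.197],[0.007,-0.089,-0.015]],
    [[-0.04,0.148,-0.197],[0.007,-0.089,-0.015]]
  ]
}}

```text
clock: 13.88
tcp_pos: [0.4153, 0.0198, 0.299]
orientation: [3.113, -0.003, 0.412]
contact_force: [-0.3, 0.2, -1.2]
grip_width: 0.0223
gripper_force: 88.9
```

{"name": "apply_moves", "arguments": {
  "rows": [
    [[0.03,0.25,0.015],[0,-0.083,0]],
    [[0.059,0.5,0.015],[0,-0.083,0]],
    [[0.059,0.5,0.015],[0,-0.083,0]],
    [[0.059,0.5,0.015],[0,-0.083,0]],
    [[0.059,0.5,0.015],[0,-0.083,0]],
    [[0.059,0.5,0.015],[0,-0.083,0]]
  ]
}}

```text
clock: 14.62
tcp_pos: [0.4299, -0.1039, 0.2998]
orientation: [-3.141, -0.002, -0.002]
contact_force: [0.1, 0.4, -1.1]
grip_width: 0.0223
gripper_force: 88.9
```

```bash
python3 -c "
from mv import *
import ov
from ov import *
stat()
o=telemetry.get_obs(); Q=R.from_rotvec(o['orientation']); p=o['tcp_pos']
ov.C={n:cam(n) for n in('side','top')}
L=.1528; a=Q.apply([0,0,1]); tip=p+L*a
c=[(ring([.414,-.109,.096],.039),(0,0,255)),(np.array([tip-.09*a,tip]),(0,255,0))]
im=np.hstack([ov.tile('side',240,100,c,100,150,398,597),ov.tile('top',240,150,c,100,150,398,597)])
cv2.imwrite('pics/b1.png',im); print(tip)"
```

```text
14.625 j [-0.533  0.014  0.649  2.061 -0.01   1.068 -1.448] p [ 0.4299 -0.1039  0.2998] dp [-0.0002  0.0009 -0.0001] dang 0.14 F [ 0.11  0.44 -1.1 ] 0.02227741568631076
[ 0.43009598 -0.10388127  0.1470491 ]
```

View pics/b1.png

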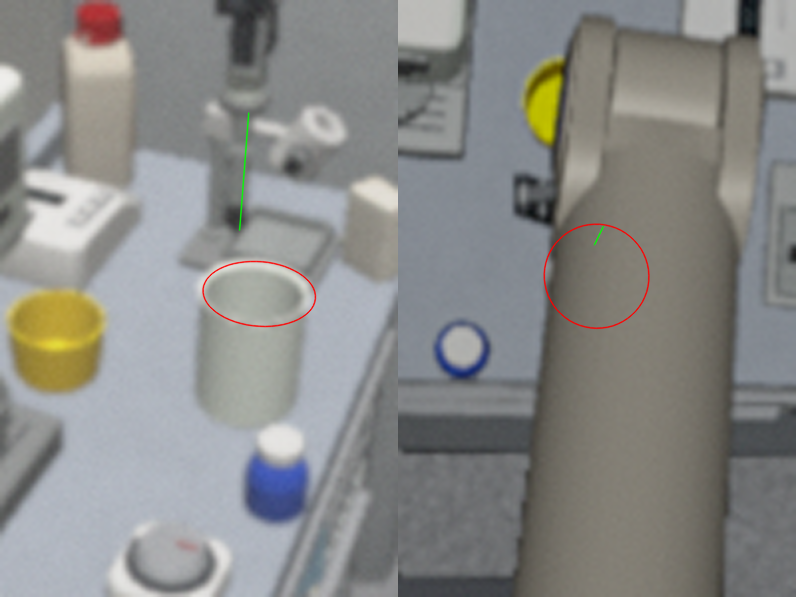

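The side view shows the tip at (234,222) above the beaker mouth centred near (253,293). Both carry the same small camera offset. Dipping vertically.

{"name": "apply_moves", "arguments": {
  "rows": [
    [[-0.03,0.02,0.08],[0,0,0]],
    [[-0.04,0.02,0.16],[0,0,0]],
    [[-0.04,0.02,0.26],[0,0,0]],
    [[-0.04,0.02,0.36],[0,0,0]],
    [[-0.04,0.02,0.448],[0,0,0]],
    [[-0.04,0.02,0.448],[0,0,0]],
    [[-0.04,0.02,0.448],[0,0,0]],
    [[-0.04,0.02,0.448],[0,0,0]]
  ]
}}

```text
clock: 15.72
tcp_pos: [0.4211, -0.1101, 0.189]
orientation: [-3.141, 0.001, -0.005]
contact_force: [0.0, -0.6, -0.7]
grip_width: 0.0223
gripper_force: 88.9
```

```bash
python3 -c "
from mv import *
row([.42,-.11,.188],ori(0,0),True)
stat()"
```

```text
[[-0.041, 0.021, 0.448], [0.0, 0.0, 0.0]]
15.725 j [-0.468  0.188  0.658  2.207 -0.163  0.789 -1.275] p [ 0.4211 -0.1101  0.189 ] dp [ 0.0012 -0.0001  0.0011] dang 0.15 F [ 0.05 -0.58 -0.67] 0.022274164450966513
```

{"name": "apply_moves", "arguments": {
  "rows": [
    [[0,0,0],[0,0,0]],
    [[0,0,0],[0,0,0]],
    [[0,0,0],[0,0,0]],
    [[0,0,0],[0,0,0]],
    [[0,0,0],[0,0,0]],
    [[0,0,0],[0,0,0]],
    [[0,0,0],[0,0,0]]
  ]
}}

```text
clock: 16.6
tcp_pos: [0.4203, -0.1101, 0.1881]
orientation: [-3.141, 0.001, -0.002]
contact_force: [0.4, -0.2, -0.5]
grip_width: 0.0225
gripper_force: 88.9
```

{"name": "apply_moves", "arguments": {
  "rows": [
    [[0,0,-0.1],[0,0,0]],
    [[0,0,-0.2],[0,0,0]],
    [[0,0,-0.3],[0,0,0]],
    [[0,0,-0.4],[0,0,0]],
    [[0,0,-0.5],[0,0,0]],
    [[0,0,-0.56],[0,0,0]],
    [[0,0,-0.56],[0,0,0]]
  ]
}}

```text
clock: 17.48
tcp_pos: [0.4206, -0.1102, 0.3286]
orientation: [-3.141, 0.001, -0.004]
contact_force: [0.0, 0.2, -0.9]
grip_width: 0.0227
gripper_force: 88.9
```

```bash
python3 -c "
from mv import *
p,Q=cur(); row(p-.14*Q.apply([0,0,1]),Q,True)
stat()
row([.37,-.19,.34],ori(15,-2),True)
m=np.array([.418,-.292,.135]);Q=ori(30,-3);a=-Q.apply([0,0,1]);print(a)
row(m+a*(.1528+.045),Q,True)
row(m+a*(.1528+.02),Q,False)"
```

```text
[[0.0, 0.0, -0.56], [0.0, 0.0, 0.0]]
17.475 j [-0.553 -0.045  0.66   2.036  0.029  1.138 -1.477] p [ 0.4206 -0.1102  0.3286] dp [ 0.0008 -0.      0.0007] dang 0.13 F [ 0.04  0.16 -0.95] 0.022749651185457877
[[-0.199, 0.319, -0.049], [-0.002, 0.083, 0.011]]
[-0.49931477  0.02616798  0.8660254 ]
[[-0.218, 0.395, 0.082], [-0.002, 0.083, 0.005]]
[[0.0, 0.0, 0.1], [0.0, 0.0, 0.0]]
```

{"name": "apply_moves", "arguments": {
  "rows": [
    [[-0.199,0.319,-0.049],[-0.002,0.083,0.011]],
    [[-0.199,0.319,-0.049],[-0.002,0.083,0.011]],
    [[-0.199,0.319,-0.049],[-0.002,0.083,0.011]],
    [[-0.199,0.319,-0.049],[-0.002,0.083,0.011]]
  ]
}}

```text
clock: 17.98
tcp_pos: [0.3703, -0.1894, 0.3397]
orientation: [3.109, -0.055, 0.407]
contact_force: [0.4, -0.7, -1.2]
grip_width: 0.0218
gripper_force: 89.0
```

{"name": "apply_moves", "arguments": {
  "rows": [
    [[-0.1,0.2,0.04],[-0.002,0.04,0.005]],
    [[-0.218,0.395,0.082],[-0.002,0.083,0.005]],
    [[-0.218,0.395,0.082],[-0.002,0.083,0.005]],
    [[-0.218,0.395,0.082],[-0.002,0.083,0.005]],
    [[-0.218,0.395,0.082],[-0.002,0.083,0.005]]
  ]
}}

```text
clock: 18.6
tcp_pos: [0.3206, -0.2862, 0.3065]
orientation: [3.021, -0.076, 0.805]
contact_force: [1.3, 1.2, -0.9]
grip_width: 0.0224
gripper_force: 89.0
```

```bash
python3 -c "
from mv import *
stat()"
```

```text
18.6 j [-0.081 -0.325  0.757  2.321 -0.138  0.639 -0.83 ] p [ 0.3206 -0.2862  0.3065] dp [0.0014 0.0007 0.0003] dang 0.15 F [ 1.3   1.24 -0.87] 0.02237278163005993
```

{"name": "apply_moves", "arguments": {
  "rows": [
    [[0,0,0.05],[0,0,0]],
    [[0,0,0.1],[0,0,0]],
    [[0,0,0.1],[0,0,0]],
    [[0,0,0.1],[0,0,0]],
    [[0,0,0.1],[0,0,0]]
  ]
}}

```text
clock: 19.23
tcp_pos: [0.3323, -0.2876, 0.2854]
orientation: [3.019, -0.078, 0.808]
contact_force: [-1.1, 0.6, -1.0]
grip_width: 0.0224
gripper_force: 89.0
```

```bash
python3 -c "
from mv import *
import ov,pickle
from ov import *
p,Q=cur(); row(p+.025*Q.apply([0,0,1]),Q,True)
stat()
o=telemetry.get_obs(); Q=R.from_rotvec(o['orientation']); p=o['tcp_pos']
ov.C={n:cam(n) for n in('side','top')}; pickle.dump((ov.C,p,Q.as_rotvec()),open('c1.pkl','wb'))
L=.1528; a=-Q.apply([0,0,1]); tip=p-L*a; print(tip,a)
m=np.array([.418,-.292,.135]); g=(0,255,0); r=(0,0,255)
c=[(ring(m,.02,a),r),(ring(m-.05*a,.02,a),r),(ring(tip+.095*a,.016,a),g),(ring(tip+.007*a,.007,a),g)]
im=np.hstack([ov.tile('side',285,95,c,50,75,398,597),ov.tile('top',320,185,c,50,75,398,597)])
cv2.imwrite('pics/s1.png',im)"
```

```text
[[0.0, 0.0, 0.1], [0.0, 0.0, 0.0]]
19.225 j [-0.155 -0.278  0.84   2.342 -0.192  0.572 -0.772] p [ 0.3323 -0.2876  0.2854] dp [0.0007 0.     0.0008] dang 0.11 F [-1.08  0.58 -0.95] 0.0224394306344156
[ 0.40858431 -0.2917384   0.15300326] [-0.49898965  0.02732547  0.86617703]
```

View pics/s1.png

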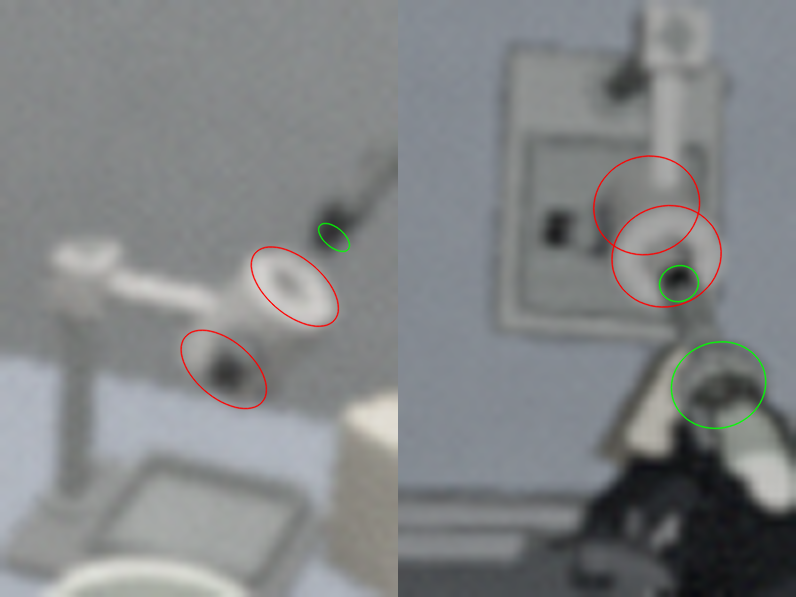

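The side view shows the tip at about (334,217), above the mouth hole at (290,284). In the top view the tip is at (678,277) and the mouth is around (660,252). I'll refine this offset numerically.

```bash
python3 -c "
from h import *
import pickle
C0=pickle.load(open('c0.pkl','rb')); C1,p,q=pickle.load(open('c1.pkl','rb'))
np.set_printoptions(linewidth=200)
def G(c,x,y,w=22,h=18): print(x,y); print(cv2.cvtColor(c['frame'],cv2.COLOR_RGB2GRAY)[y:y+h,x:x+w])
G(C0['side'],312,121); G(C1['side'],320,112,16,16); G(C0['top'],344,206); G(C1['top'],346,210,16,18)
"
```

```text
312 121
[[136 132 132 133 132 135 135 133 134 133 129 132 131 136 135 137 134 135 136 135 136 134]
 [133 135 134 132 133 134 135 133 135 133 132 131 131 131 132 132 134 134 134 133 132 134]
 [136 134 134 135 135 132 132 135 133 134 131 131 131 131 134 132 132 134 132 134 134 131]
 [133 134 134 131 132 133 133 135 129 132 133 133 129 134 131 137 132 135 131 131 133 132]
 [133 132 132 134 136 136 135 134 133 137 133 133 130 133 133 132 131 135 130 132 132 133]
 [133 132 133 137 144 152 151 153 155 149 140 135 134 135 133 133 132 132 131 132 132 133]
 [135 130 132 142 166 184 183 176 178 173 159 146 137 134 132 131 132 132 130 134 134 133]
 [129 133 137 152 184 201 196 183 176 181 179 169 156 141 132 130 131 130 130 132 130 133]
 [133 134 143 166 193 207 195 172 158 166 181 188 179 156 139 133 130 132 129 133 130 130]
 [139 143 157 169 190 205 201 175 154 155 169 188 191 172 145 133 130 132 131 132 132 132]
 [155 160 165 173 183 200 204 190 172 159 167 184 196 185 156 137 131 131 130 134 132 134]
 [174 167 170 171 174 189 202 201 188 180 180 185 199 197 169 142 132 132 132 131 130 132]

[... 3789 characters left out ...]
 104 102 141 159 163 153 142]
 [121 147 163 161 151 132 127 110  87  70  88 141 162 163 152 143]
 [126 142 156 162 158 143 119  76  40  26  60 121 157 157 145 139]
 [126 134 148 158 162 157 125  69  40  49  65 102 148 147 129 135]
 [126 127 137 152 163 164 139  90  74  85  93 102 121 126 118 132]
 [127 128 130 142 154 158 149 110  89  96 102 103 110 121 119 134]
 [121 123 124 128 132 139 139 114  90  93 103 103 106 118 130 138]
 [113 115 116 116 116 120 123 113  91  87 100  99 101 112 134 138]
 [137 131 126 126 121 119 119 111  96  88  94 104 103 111 130 136]
 [140 140 138 138 137 138 139 134 119  94 100 111 118 118 122 135]
 [124 122 124 126 124 126 129 126 118  98 108 111 112 113 116 128]]
```

```bash
python3 -c "
from h import *
import pickle
C1,p,q=pickle.load(open('c1.pkl','rb'))
X=np.array([.412,-.292,.145]); J=[];b=[]
for n,d in (('side',(.6,-1.0)),('top',(-.45,-.4))):
    J.append(np.array([(proj(C1[n],X+e)-proj(C1[n],X-e))[0]/.002 for e in np.eye(3)*.001]).T); b+=d
J=np.vstack(J); e,res,_,_=np.linalg.lstsq(J,np.array(b),rcond=None); print(e*1000,J@e)
Q=R.from_rotvec(q); print('in tool xyz mm',Q.inv().apply(e)*1000)
"
```

```text
[-0.64345971  2.1678293   5.00397349] [ 0.19332957 -1.09350346 -0.39736563 -0.00689343]
in tool xyz mm [ 1.84831831 -2.12347124 -4.7146436 ]
```

Relative to the mouth, the tip is off by roughly +1.8 mm and -2 mm laterally, in tool x and y. I'll apply most of that correction and insert slowly while watching the force.

{"name": "apply_moves", "arguments": {
  "rows": [
    [[-0.006,0.006,0],[0,0,0]],
    [[-0.006,0.006,0.03],[0,0,0]],
    [[-0.006,0.006,0.06],[0,0,0]],
    [[-0.006,0.006,0.08],[0,0,0]],
    [[-0.006,0.006,0.1],[0,0,0]],
    [[-0.006,0.006,0.11],[0,0,0]],
    [[-0.006,0.006,0.12],[0,0,0]],
    [[-0.006,0.006,0.12],[0,0,0]]
  ]
}}

```text
clock: 20.32
tcp_pos: [0.3457, -0.2898, 0.258]
orientation: [3.02, -0.079, 0.807]
contact_force: [1.0, 0.1, -0.6]
grip_width: 0.0223
gripper_force: 89.0
```

```bash
cat > st.py <<'E'
from mv import *
def go(s):
    p,Q=cur(); row(p+Q.apply(np.array(s)*.25),Q,True); stat()
    o=telemetry.get_obs(); print("tool F",Q.inv().apply(o["contact_force"]).round(2),"M",Q.inv().apply(o["moment"]).round(3),"dp tool mm",(Q.inv().apply(o["tcp_pos"]-cur()[0])*1000).round(2))
E
python3 -c "
from st import *
go([-.006,.006,.12])"
```

```text
[[-0.006, 0.006, 0.12], [0.0, 0.0, 0.0]]
20.325 j [-0.294 -0.216  0.999  2.365 -0.291  0.497 -0.662] p [ 0.3457 -0.2898  0.258 ] dp [ 0.0005 -0.      0.0002] dang 0.06 F [ 1.04  0.1  -0.62] 0.022252760376545534
tool F [ 0.59 -0.15  1.05] M [ 0.054 -0.648  0.031] dp tool mm [0.51 0.   0.02]
```

No contact yet. Continuing.

{"name": "apply_moves", "arguments": {
  "rows": [
    [[0,0,0.015],[0,0,0]],
    [[0,0,0.03],[0,0,0]],
    [[0,0,0.04],[0,0,0]],
    [[0,0,0.04],[0,0,0]]
  ]
}}

```text
clock: 20.82
tcp_pos: [0.3507, -0.29, 0.2493]
orientation: [3.02, -0.078, 0.807]
contact_force: [-0.5, -0.3, -0.6]
grip_width: 0.022
gripper_force: 89.0
```

```bash
python3 -c "
from st import *
go([0,0,.04])"
```

```text
[[0.0, 0.0, 0.04], [0.0, 0.0, 0.0]]
20.825 j [-0.359 -0.195  1.07   2.371 -0.333  0.473 -0.617] p [ 0.3507 -0.29    0.2493] dp [0.0005 0.0001 0.0001] dang 0.06 F [-0.54 -0.26 -0.6 ] 0.021981193979696296
tool F [-0.76  0.29  0.26] M [ 0.03  -0.618  0.038] dp tool mm [ 0.52 -0.11  0.13]
```

{"name": "apply_moves", "arguments": {
  "rows": [
    [[0,0,0.02],[0,0,0]],
    [[0,0,0.04],[0,0,0]],
    [[0,0,0.06],[0,0,0]],
    [[0,0,0.06],[0,0,0]],
    [[0,0,0.06],[0,0,0]]
  ]
}}

```text
clock: 21.45
tcp_pos: [0.358, -0.291, 0.2366]
orientation: [3.019, -0.079, 0.808]
contact_force: [-1.0, -2.5, -3.7]
grip_width: 0.0224
gripper_force: 88.7
```

```bash
python3 -c "
from st import *
go([0,0,.06])"
```

```text
[[0.0, 0.0, 0.06], [0.0, 0.0, 0.0]]
21.45 j [-0.487 -0.167  1.209  2.38  -0.405  0.442 -0.538] p [ 0.358  -0.291   0.2366] dp [ 0.0003 -0.0005  0.0004] dang 0.12 F [-1.02 -2.54 -3.7 ] 0.022400534325066678
tool F [-2.62  2.59  2.77] M [-0.937 -1.09   0.026] dp tool mm [ 0.52  0.5  -0.21]
```

{"name": "apply_moves", "arguments": {
  "rows": [
    [[-0.003,0,0.02],[0,0,0]],
    [[-0.004,0,0.04],[0,0,0]],
    [[-0.004,0,0.06],[0,0,0]],
    [[-0.004,0,0.06],[0,0,0]],
    [[-0.004,0,0.06],[0,0,0]]
  ]
}}

```text
clock: 22.08
tcp_pos: [0.3649, -0.2914, 0.2234]
orientation: [3.018, -0.079, 0.809]
contact_force: [-0.3, -4.4, -2.6]
grip_width: 0.022
gripper_force: 88.7
```

```bash
python3 -c "
from st import *
go([-.004,0,.06])"
```

```text
[[-0.004, 0.0, 0.06], [0.0, 0.0, 0.0]]
22.075 j [-0.677 -0.154  1.411  2.388 -0.463  0.41  -0.468] p [ 0.3649 -0.2914  0.2234] dp [ 0.0006 -0.0006  0.0007] dang 0.14 F [-0.27 -4.39 -2.55] 0.02199007309591742
tool F [-1.31  4.4   2.19] M [-1.14  -0.745 -0.007] dp tool mm [ 0.93  0.57 -0.31]
```

{"name": "apply_moves", "arguments": {
  "rows": [
    [[0,0,0.01],[0,0,0]],
    [[0,0,0.02],[0,0,0]],
    [[0,0,0.03],[0,0,0]],
    [[0,0,0.03],[0,0,0]]
  ]
}}

```text
clock: 22.58
tcp_pos: [0.3687, -0.2913, 0.2169]
orientation: [3.02, -0.079, 0.811]
contact_force: [-0.4, -4.3, -1.6]
grip_width: 0.0222
gripper_force: 88.8
```

```bash
python3 -c "
from st import *
go([0,0,.03])"
```

```text
[[0.0, 0.0, 0.03], [0.0, 0.0, 0.0]]
22.575 j [-0.781 -0.27   1.449  2.391 -0.133  0.364 -0.787] p [ 0.3687 -0.2913  0.2169] dp [ 0.0007 -0.0003  0.0008] dang 0.14 F [-0.39 -4.32 -1.64] 0.022164081244867923
tool F [-0.96  4.33  1.34] M [-1.261 -0.834  0.018] dp tool mm [ 1.03  0.29 -0.36]
```

{"name": "apply_moves", "arguments": {
  "rows": [
    [[0,0,0.008],[0,0,0]],
    [[0,0,0.016],[0,0,0]],
    [[0,0,0.024],[0,0,0]],
    [[0,0,0.03],[0,0,0]],
    [[0,0,0.03],[0,0,0]]
  ]
}}

```text
clock: 23.2
tcp_pos: [0.3715, -0.2906, 0.2117]
orientation: [3.018, -0.079, 0.808]
contact_force: [0.0, -4.4, -0.9]
grip_width: 0.0219
gripper_force: 88.9
```

```bash
python3 -c "
from st import *
go([0,0,.03])"
```

```text
[[0.0, 0.0, 0.03], [0.0, 0.0, 0.0]]
23.2 j [-0.829 -0.335  1.454  2.394  0.094  0.352 -1.013] p [ 0.3715 -0.2906  0.2117] dp [-0.0003  0.0006  0.0021] dang 0.16 F [ 0.05 -4.37 -0.87] 0.02190299597549905
tool F [-0.19  4.36  0.89] M [-1.34  -0.503  0.015] dp tool mm [ 0.8  -0.61 -1.97]
```

The arm has run into joint limits (j3 and j2) with the stem about 60 mm in, past the plunger. The sleeve now supports the tester. I'll release it, straighten the tool about the closing axis to a comfortable posture, regrip, and push along the bore.

{"name": "apply_moves", "arguments": {
  "rows": [
    [[0,0,-0.008],[0,0,0]],
    [[0,0,-0.008],[0,0,0]],
    [[0,0,-0.008],[0,0,0]],
    [[0,0,-0.008],[0,0,0]]
  ],
  "jaw": 0.2
}}

```text
clock: 23.7
tcp_pos: [0.3703, -0.2899, 0.2131]
orientation: [3.019, -0.079, 0.807]
contact_force: [-0.1, -0.9, -0.5]
grip_width: 0.051
gripper_force: 0.0
```

```bash
python3 -c "
from st import *
go([0,0,-.008])
p,Q=cur(); g=p+.006*Q.apply([0,0,1]); print('g',g)
for th in (18,5):
  Q2=ori(th,-3); row(g-.006*Q2.apply([0,0,1]),Q2,False)
"
```

```text
[[0.0, 0.0, -0.008], [0.0, 0.0, 0.0]]
23.7 j [-0.816 -0.336  1.439  2.394  0.094  0.358 -1.013] p [ 0.3703 -0.2899  0.2131] dp [-0.0005  0.0012  0.0017] dang 0.09 F [-0.12 -0.89 -0.49] 0.050984258284595116
tool F [-0.31  0.9   0.39] M [ 0.018 -0.531 -0.014] dp tool mm [ 0.4  -1.21 -1.76]
g [ 0.3737211  -0.29130555  0.20614966]
[[0.005, 0.0, 0.001], [0.0, -0.066, 0.0]]
[[0.01, 0.0, 0.002], [0.0, -0.138, 0.0]]
```

{"name": "apply_moves", "arguments": {
  "rows": [
    [[0.002,0,0],[0,-0.03,0]],
    [[0.005,0,0.001],[0,-0.066,0]],
    [[0.007,0,0.001],[0,-0.1,0]],
    [[0.01,0,0.002],[0,-0.138,0]],
    [[0.01,0,0.002],[0,-0.138,0]],
    [[0.01,0,0.002],[0,-0.138,0]]
  ]
}}

```text
clock: 24.45
tcp_pos: [0.3518, -0.273, 0.2349]
orientation: [3.118, -0.084, 0.167]
contact_force: [-0.5, -0.0, -0.6]
grip_width: 0.0512
gripper_force: 0.2
```

```bash
python3 -c "
from st import *
p,Q=cur(); g=p+.006*Q.apply([0,0,1]); Q2=ori(5,-3); row(g-.006*Q2.apply([0,0,1]),Q2,True); stat()
import pickle
C={n:cam(n) for n in('side','top')}; pickle.dump(C,open('c2.pkl','wb'))
a=-ori(30,-3).apply([0,0,1])
# bright handle / collar check in side view along axis
for s in (0,10,30): row(cur()[0]-a*s/1000,Q2)
"
```

```text
[[0.01, 0.0, 0.002], [0.0, -0.138, 0.0]]
24.45 j [-1.054 -0.336  1.455  2.214  0.401  0.898 -1.453] p [ 0.3518 -0.273   0.2349] dp [-0.0214  0.0182  0.0228] dang 1.36 F [-0.47 -0.02 -0.64] 0.05123068963918814
[[0.0, 0.0, 0.0], [0.0, 0.0, 0.0]]
[[0.017, 0.0, 0.036], [0.0, 0.0, 0.0]]
[[0.051, 0.0, 0.109], [0.0, 0.0, 0.0]]
```

The solver is caught at its limits and about 20 mm off, with no force. I'll open fully and move up and outward to free the joints.

```bash
python3 -c "
from st import *
row([.40,-.29,.30],ori(0,-3))
row([.46,-.29,.33],ori(0,-3))
"
```

```text
[[0.138, -0.011, -0.341], [0.0, -0.028, 0.0]]
[[0.387, -0.023, -0.439], [0.0, -0.028, 0.0]]
```

{"name": "apply_moves", "arguments": {
  "rows": [
    [[0.05,0,-0.2],[0,-0.028,0]],
    [[0.138,-0.011,-0.341],[0,-0.028,0]],
    [[0.138,-0.011,-0.341],[0,-0.028,0]],
    [[0.25,-0.02,-0.439],[0,-0.028,0]],
    [[0.387,-0.023,-0.439],[0,-0.028,0]],
    [[0.387,-0.023,-0.439],[0,-0.028,0]],
    [[0.387,-0.023,-0.439],[0,-0.028,0]]
  ],
  "jaw": 1
}}

```text
clock: 25.42
tcp_pos: [0.4247, -0.2636, 0.3583]
orientation: [3.12, -0.085, 0.038]
contact_force: [-0.6, -0.4, -0.1]
grip_width: 0.0852
gripper_force: 0.0
```

```bash
python3 -c "
from st import *
row([.46,-.29,.33],ori(0,-3),True); stat()
import pickle
C={n:cam(n) for n in('side','top')}; pickle.dump(C,open('c3.pkl','wb'))
a=-ori(30,-3).apply([0,0,1]); m=np.array([.418,-.292,.135])
c=C['side']; g=cv2.cvtColor(c['frame'],cv2.COLOR_RGB2GRAY); np.set_printoptions(linewidth=200)
q=proj(c,np.array([m+a*s/1000 for s in range(0,150,5)]))
print(q[0],q[-1]); print([int(cv2.getRectSubPix(g,(1,1),tuple(map(float,x+[-.8,.3])))[0,0]) for x in q])
c=C['top']; g=cv2.cvtColor(c['frame'],cv2.COLOR_RGB2GRAY)
q=proj(c,np.array([m+a*s/1000 for s in range(0,150,5)]))
print(q[0],q[-1]); print([int(cv2.getRectSubPix(g,(1,1),tuple(map(float,x)))[0,0]) for x in q])
"
```

```text
[[0.387, -0.023, -0.439], [0.0, -0.028, 0.0]]
25.425 j [-1.243 -0.337  1.455  1.902  0.367  1.271 -1.523] p [ 0.4247 -0.2636  0.3583] dp [-0.0353  0.0264  0.0283] dang 1.76 F [-0.55 -0.41 -0.1 ] 0.08521366565882578
[321.56844155 130.47217119] [350.65156989  96.60414744]
[156, 147, 136, 125, 120, 110, 114, 138, 154, 127, 116, 119, 113, 113, 127, 163, 182, 182, 182, 182, 184, 200, 225, 231, 210, 153, 137, 136, 137, 138]
[353.24171897 216.72763524] [361.51580741 237.88044788]
[110, 106, 98, 101, 106, 111, 112, 97, 80, 75, 75, 79, 90, 122, 142, 149, 149, 148, 147, 151, 167, 180, 185, 186, 186, 186, 187, 187, 182, 162]
```

The tester is still in place, with the handle top about 123 mm above the mouth, so the collar is about 38 mm short. Next I'll swing left toward the beaker side to take j2 and j3 off their limits.

```bash
python3 -c "
from st import *
row([.45,-.09,.36],ori(0,-3))
row([.45,-.09,.36],ori(-10,0))
"
```

```text
[[-0.082, -0.797, -0.12], [0.0, 0.0, 0.0]]
[[-0.082, -0.797, -0.12], [-0.001, -0.056, -0.017]]
```

{"name": "apply_moves", "arguments": {
  "rows": [
    [[-0.08,-0.3,-0.12],[0,-0.02,-0.01]],
    [[-0.082,-0.5,-0.12],[-0.001,-0.056,-0.017]],
    [[-0.082,-0.797,-0.12],[-0.001,-0.056,-0.017]],
    [[-0.082,-0.797,-0.12],[-0.001,-0.056,-0.017]],
    [[-0.082,-0.797,-0.12],[-0.001,-0.056,-0.017]],
    [[-0.082,-0.797,-0.12],[-0.001,-0.056,-0.017]],
    [[-0.082,-0.797,-0.12],[-0.001,-0.056,-0.017]],
    [[-0.082,-0.797,-0.12],[-0.001,-0.056,-0.017]]
  ]
}}

```text
clock: 26.52
tcp_pos: [0.4156, -0.0637, 0.3852]
orientation: [3.114, -0.006, -0.234]
contact_force: [0.9, -0.2, 0.4]
grip_width: 0.0857
gripper_force: 0.0
```

```bash
python3 -c "
from st import *
row([.45,-.09,.36],ori(-10,0),True); stat()
row([.50,-.27,.33],ori(-10,0))
"
```

```text
[[-0.082, -0.797, -0.12], [-0.001, -0.056, -0.017]]
26.525 j [-1.274 -0.129  1.205  1.913  0.128  1.428 -1.684] p [ 0.4156 -0.0637  0.3852] dp [-0.0343  0.0263  0.0252] dang 1.89 F [ 0.9  -0.21  0.38] 0.08567820864938246
[[0.217, 0.72, 0.082], [0.0, 0.0, 0.0]]
```

The joints are off their limits, and the controller's base is the pose actually reached. Now I'll swing right at a larger radius so j1 does the work.

```bash
rm cmd.json; python3 -c "
from st import *
row([.60,-.17,.38],ori(-10,0))
row([.60,-.30,.38],ori(-10,0))
"
```

```text
[[0.735, 0.423, -0.081], [0.006, -0.008, -0.002]]
[[0.738, 0.943, -0.072], [0.006, -0.008, -0.002]]
```

{"name": "apply_moves", "arguments": {
  "rows": [
    [[0.735,0.423,-0.081],[0,0,0]],
    [[0.735,0.423,-0.081],[0,0,0]],
    [[0.735,0.423,-0.081],[0,0,0]],
    [[0.735,0.423,-0.081],[0,0,0]],
    [[0.738,0.943,-0.072],[0,0,0]],
    [[0.738,0.943,-0.072],[0,0,0]],
    [[0.738,0.943,-0.072],[0,0,0]],
    [[0.738,0.943,-0.072],[0,0,0]]
  ]
}}

```text
clock: 27.52
tcp_pos: [0.6001, -0.3001, 0.38]
orientation: [3.112, -0.008, -0.235]
contact_force: [0.4, 0.3, 0.2]
grip_width: 0.0855
gripper_force: 0.0
```

```bash
python3 -c "
from st import *
stat()
row([.40,-.29,.32],ori(-10,0))
"
```

```text
27.525 j [-0.242  0.638  1.021  1.349 -0.42   1.541 -0.832] p [ 0.6001 -0.3001  0.38  ] dp [0. 0. 0.] dang 0.0 F [0.36 0.3  0.25] 0.0854699653798282
[[-0.756, -0.043, 0.356], [0.006, -0.008, -0.002]]
```

```bash
rm -f cmd.json; python3 -c "
from st import *
row([.45,-.29,.30],ori(-10,-3),True)
row([.375,-.29,.217],ori(-10,-3),False)
"
```

```text
[[-0.546, -0.045, 0.406], [0.009, -0.008, 0.014]]
[[-0.237, 0.016, 0.379], [0.0, 0.0, 0.0]]
```

{"name": "apply_moves", "arguments": {
  "rows": [
    [[-0.546,-0.045,0.406],[0.009,-0.008,0.014]],
    [[-0.546,-0.045,0.406],[0.009,-0.008,0.014]],
    [[-0.546,-0.045,0.406],[0.009,-0.008,0.014]],
    [[-0.546,-0.045,0.406],[0.009,-0.008,0.014]],
    [[-0.546,-0.045,0.406],[0.009,-0.008,0.014]],
    [[-0.546,-0.045,0.406],[0.009,-0.008,0.014]]
  ]
}}

```text
clock: 28.28
tcp_pos: [0.4525, -0.2884, 0.3007]
orientation: [-3.125, 0.072, 0.271]
contact_force: [0.2, -0.7, 0.0]
grip_width: 0.0855
gripper_force: 0.0
```

{"name": "apply_moves", "arguments": {
  "rows": [
    [[-0.08,0.005,0.13],[0,0,0]],
    [[-0.16,0.01,0.25],[0,0,0]],
    [[-0.237,0.016,0.379],[0,0,0]],
    [[-0.237,0.016,0.379],[0,0,0]],
    [[-0.237,0.016,0.379],[0,0,0]],
    [[-0.237,0.016,0.379],[0,0,0]]
  ]
}}

```text
clock: 29.02
tcp_pos: [0.3774, -0.2899, 0.218]
orientation: [-3.126, 0.074, 0.271]
contact_force: [-0.5, 0.3, 0.5]
grip_width: 0.085
gripper_force: 0.0
```

```bash
python3 -c "
from st import *
go([-.237,.016,.379])
"
```

```text
[[-0.237, 0.016, 0.379], [0.0, 0.0, 0.0]]
29.025 j [-0.356  0.459  1.092  2.017 -0.339  1.07  -0.711] p [ 0.3774 -0.2899  0.218 ] dp [0.0024 0.0002 0.0011] dang 0.27 F [-0.47  0.3   0.46] 0.08498229946707825
tool F [-0.56 -0.28 -0.37] M [ 0.047  0.211 -0.002] dp tool mm [ 2.17 -0.37 -1.49]
```

The posture is comfortable now. Regripping.

{"name": "apply_moves", "arguments": {
  "rows": [
    [[0,0,0],[0,0,0]],
    [[0,0,0],[0,0,0]],
    [[0,0,0],[0,0,0]],
    [[0,0,0],[0,0,0]],
    [[0,0,0],[0,0,0]],
    [[0,0,0],[0,0,0]],
    [[0,0,0],[0,0,0]]
  ],
  "jaw": -1,
  "newtons": 60
}}

```text
clock: 29.9
tcp_pos: [0.3756, -0.2899, 0.2172]
orientation: [-3.125, 0.077, 0.273]
contact_force: [0.3, -3.3, -1.3]
grip_width: 0.0222
gripper_force: 58.8
```

```bash
python3 -c "
from st import *
go([0,0,0])
a=-ori(30,-3).apply([0,0,1]); p,Q=cur()
for s in (10,20,30,40): row(p-a*s/1000,Q)
"
```

```text
[[0.0, 0.0, 0.0], [0.0, 0.0, 0.0]]
29.9 j [-0.356  0.459  1.093  2.02  -0.339  1.069 -0.711] p [ 0.3756 -0.2899  0.2172] dp [0.0006 0.0002 0.0003] dang 0.14 F [ 0.32 -3.29 -1.29] 0.022217174599065186
tool F [0.71 3.27 1.19] M [-1.156  0.444  0.288] dp tool mm [ 0.58 -0.24 -0.36]
[[0.026, 0.0, 0.031], [0.0, 0.0, 0.0]]
[[0.051, 0.0, 0.061], [0.0, 0.0, 0.0]]
[[0.077, 0.0, 0.092], [0.0, 0.0, 0.0]]
[[0.103, 0.0, 0.122], [0.0, 0.0, 0.0]]
```

Gripped at 22 mm. Pushing 28 mm along the bore first.

{"name": "apply_moves", "arguments": {
  "rows": [
    [[0.013,0,0.015],[0,0,0]],
    [[0.026,0,0.031],[0,0,0]],
    [[0.038,0,0.046],[0,0,0]],
    [[0.051,0,0.061],[0,0,0]],
    [[0.064,0,0.076],[0,0,0]],
    [[0.072,0,0.086],[0,0,0]],
    [[0.072,0,0.086],[0,0,0]],
    [[0.072,0,0.086],[0,0,0]]
  ]
}}

```text
clock: 30.9
tcp_pos: [0.3908, -0.2901, 0.1923]
orientation: [-3.126, 0.075, 0.271]
contact_force: [2.9, -7.1, -3.9]
grip_width: 0.0223
gripper_force: 59.0
```

```bash
python3 -c "
from st import *
go([.072,0,.086])
a=-ori(30,-3).apply([0,0,1]); o=telemetry.get_obs(); print('axial F', o['contact_force']@a)
"
```

```text
[[0.072, 0.0, 0.086], [0.0, 0.0, 0.0]]
30.9 j [-0.314  0.513  1.04   2.014 -0.39   1.033 -0.691] p [ 0.3908 -0.2901  0.1923] dp [ 0.0018  0.0007 -0.0003] dang 0.24 F [ 2.89 -7.06 -3.86] 0.022252409559071432
tool F [3.87 6.9  3.23] M [-1.594  1.241  0.29 ] dp tool mm [ 1.81 -0.83  0.01]
axial F -4.966129249066951
```

{"name": "apply_moves", "arguments": {
  "rows": [
    [[0.006,0.003,0.008],[0,0,0]],
    [[0.013,0.003,0.015],[0,0,0]],
    [[0.02,0.003,0.023],[0,0,0]],
    [[0.02,0.003,0.023],[0,0,0]]
  ]
}}

```text
clock: 31.4
tcp_pos: [0.3922, -0.2924, 0.1892]
orientation: [-3.122, 0.079, 0.275]
contact_force: [-9.2, 1.9, 41.7]
grip_width: 0.0224
gripper_force: 62.4
```

```bash
python3 -c "
from st import *
go([.02,.003,.023])
a=-ori(30,-3).apply([0,0,1]); o=telemetry.get_obs(); print('axial F', o['contact_force']@a)
"
```

```text
[[0.02, 0.003, 0.023], [0.0, 0.0, 0.0]]
31.4 j [-0.301  0.524  1.032  2.008 -0.398  1.035 -0.685] p [ 0.3922 -0.2924  0.1892] dp [-0.0006 -0.0006  0.0031] dang 0.11 F [-9.2   1.93 41.71] 0.02238562241031328
tool F [-16.41  -1.47 -39.45] M [ 0.239 -2.971  0.125] dp tool mm [-1.14  0.65 -2.96]
axial F 40.7669938770429
```

The axial force rose to 41 N and the plunger's side load vanished, so the collar looks seated and the plunger in the groove. I'll unload, release and check.

{"name": "apply_moves", "arguments": {
  "rows": [
    [[-0.005,-0.002,-0.011],[0,0,0]],
    [[-0.005,-0.002,-0.011],[0,0,0]],
    [[-0.005,-0.002,-0.011],[0,0,0]]
  ]
}}

```text
clock: 31.78
tcp_pos: [0.3926, -0.2914, 0.1898]
orientation: [-3.125, 0.078, 0.273]
contact_force: [-0.7, -4.9, 10.1]
grip_width: 0.0226
gripper_force: 59.3
```

{"name": "apply_moves", "arguments": {
  "rows": [
    [[0,0,0],[0,0,0]],
    [[0,0,0],[0,0,0]],
    [[0,0,0],[0,0,0]],
    [[0,0,0],[0,0,0]],
    [[0,0,0],[0,0,0]]
  ],
  "jaw": 1
}}

```text
clock: 32.4
tcp_pos: [0.3926, -0.2903, 0.189]
orientation: [-3.124, 0.076, 0.274]
contact_force: [0.9, -0.0, -0.4]
grip_width: 0.0853
gripper_force: 0.0
```

```bash
python3 -c "
from st import *
go([-.005,-.002,-.011])
row([.45,-.29,.28],ori(-10,-3)); row([.45,-.29,.36],ori(-10,-3)); row([.45,-.15,.36],ori(-10,-3))
"
```

```text
[[-0.005, -0.002, -0.011], [0.0, 0.0, 0.0]]
32.4 j [-0.307  0.522  1.033  2.011 -0.397  1.032 -0.689] p [ 0.3926 -0.2903  0.189 ] dp [0.0005 0.001  0.    ] dang 0.15 F [ 0.92 -0.   -0.37] 0.08534275173581105
tool F [ 0.97 -0.05  0.21] M [ 0.011  0.219 -0.004] dp tool mm [ 0.48 -1.01 -0.12]
[[0.164, -0.017, -0.399], [0.0, 0.0, 0.0]]
[[0.108, -0.017, -0.714], [0.0, 0.0, 0.0]]
[[0.08, -0.576, -0.709], [0.0, 0.0, 0.0]]
```

{"name": "apply_moves", "arguments": {
  "rows": [
    [[0.08,-0.01,-0.2],[0,0,0]],
    [[0.164,-0.017,-0.399],[0,0,0]],
    [[0.108,-0.017,-0.714],[0,0,0]],
    [[0.108,-0.017,-0.714],[0,0,0]],
    [[0.08,-0.576,-0.709],[0,0,0]],
    [[0.08,-0.576,-0.709],[0,0,0]],
    [[0.08,-0.576,-0.709],[0,0,0]],
    [[0.08,-0.576,-0.709],[0,0,0]],
    [[0.08,-0.576,-0.709],[0,0,0]]
  ]
}}

```text
clock: 33.52
tcp_pos: [0.4496, -0.1503, 0.3601]
orientation: [-3.124, 0.079, 0.274]
contact_force: [-0.4, -0.7, -0.1]
grip_width: 0.0853
gripper_force: 0.0
```

```bash
rm -f cmd.json; python3 -c "
from st import *
import ov,pickle
from ov import *
stat()
ov.C={n:cam(n) for n in('side','top')}; pickle.dump(ov.C,open('c4.pkl','wb'))
a=-ori(30,-3).apply([0,0,1]); m=np.array([.418,-.292,.135]); r=(0,0,255);g=(0,255,0)
for n,b in (('side',(-.8,.3)),('top',(.2,.1))):
  G=cv2.cvtColor(ov.C[n]['frame'],cv2.COLOR_RGB2GRAY); q=proj(ov.C[n],np.array([m+a*s/1000 for s in range(0,120,4)]))
  print([int(cv2.getRectSubPix(G,(1,1),tuple(map(float,x+b)))[0,0]) for x in q])
c=[(ring(m+.085*a,.012,a),r)]
im=np.hstack([ov.tile('side',290,85,c,50,75,400,600),ov.tile('top',200,120,[],200,150,400,300) if 0 else np.vstack([ov.tile('top',320,185,c,50,37,400,300),ov.tile('side',190,120,[],200,150,400,300)])])
cv2.imwrite('pics/f1.png',im)
C0=pickle.load(open('c0.pkl','rb'))
"
```

```text
33.525 j [-0.831  0.286  1.253  1.833 -0.21   1.388 -1.133] p [ 0.4496 -0.1503  0.3601] dp [0. 0. 0.] dang 0.0 F [-0.4  -0.72 -0.06] 0.08530085045121436
[128, 142, 156, 138, 116, 109, 105, 105, 109, 112, 129, 162, 176, 177, 178, 179, 179, 182, 191, 214, 230, 233, 220, 175, 140, 135, 136, 137, 139, 138]
[102, 83, 63, 55, 54, 65, 82, 110, 132, 141, 146, 146, 146, 147, 147, 151, 164, 176, 183, 186, 186, 186, 186, 187, 187, 186, 185, 180, 170, 164]
```

View pics/f1.png

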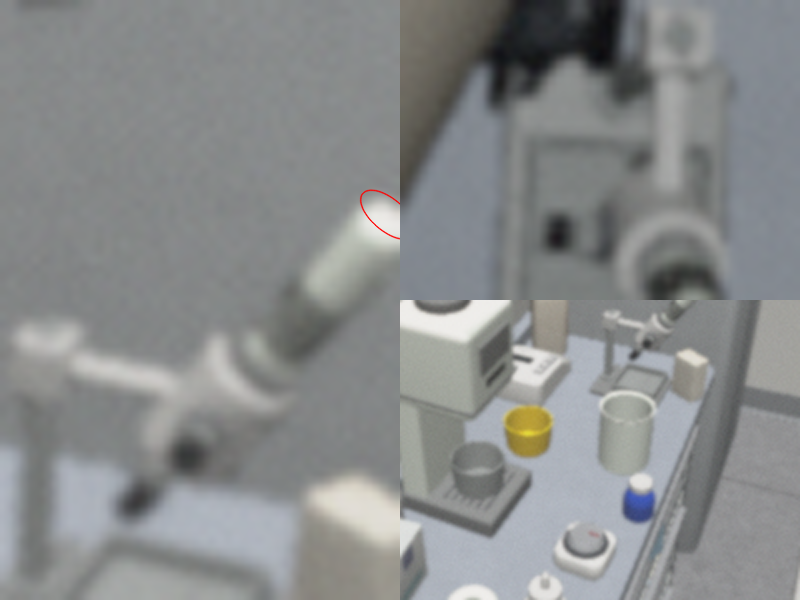

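In the side view the collar sits on the sleeve mouth near (262,360) and the handle end matches the predicted home ring. The stem end sticks out below the sleeve at (135,500). Cup, beaker, pot, carton and timer are where they were. Handing in.

```bash
python3 -c "
from bench import job
print(job.hand_in())"
```

```text
the job is handed in; nothing more can be done
None
```

I handed the job in at about 34 s. The tester was dipped in the steel cup for over a second, rinsed in the beaker and parked in the sleeve; from the pictures and the force reading, its collar is on the mouth. Partway in, the arm hit its joint limits, so I let go with the stem about 60 mm down the sleeve, regripped and pushed it home.

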